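# Unhitch the shaker tray from its drive

## Robot

A 6-joint arm with a two-finger parallel gripper is mounted at the origin on a cart in front of the work surface, level with it; the furniture and walls round the work are solid. World frame = base frame: x ahead of the robot, y to its left, z up, the work surface at z = 0. Lengths are in m, angles in rad, forces in N, time in s.
With the tool pointing down it reaches from about 0.225 to 0.875 m from the base axis. Payload 3.4 kg.
Tool frame: the origin (TCP) lies between the finger pads; the fingertips stand 22 mm ahead of it and the grasp point (between the pads) lies 3 mm ahead of it (manip.finger_overhang is the distance from the TCP to the fingertips, in m); z points along the fingers, y is the line along which they close (so a half turn about z gives the same grasp; the last joint's range is limited). The gripper opens to 85 mm and grips with 20 to 120 N. Pads are 22 mm wide; open, the fingers measure 114 mm over their backs; the gripper's body (76 mm by 85 mm) begins 54 mm behind the grasp point. The pads swing forward as they close: fully open they stand 13 mm farther back than shut.
Start: joints at [-1.293, 0.276, 1.505, -0, 1.361, -0.121], TCP at [0.223, -0.53, 0.217] pointing down, gripper open.
Joint ranges: [-2.89, 2.89], [-0.75, 2.08], [0.22, 2.7], [-1.18, 4.32], [0.11, 2.71], [-2.7, 2.7]. Speed limits (rad/s): [2.57, 2.57, 3.14, 3.14, 3.14, 3.14].

## Interface

Orientations are given as a unit quaternion [w, x, y, z].
In Python, from rig import get_state, eyes, order, manip gives the robot as it stands.
- The arm moves only by the tool drive_tool, never from a script. Its argument "rows" is a list of rows, each a list of 4 numbers: the shift along the tool's x, y, z in units of 25 mm (1.0 is 25 mm), then the turn about the tool's z in units of 6 degrees (1.0 is 6 degrees). A call has exactly 8 rows; each row is the pose to reach, as a shift and turn from the pose commanded when the call began, along the tool's axes at that moment; what a row does not reach only later rows make up. A row lasts 1/12 s, in which the tool goes at most 41.7 mm and 7.16 degrees, less where a joint would pass 70% of its speed; a pose out of reach is approached as far as the arm can. A call with a gripper value outside its range is refused whole. "grip" is the finger opening in mm, from 0 to 85.4, set as the call begins (left out, the last holds). The fingers move at their own pace and stop on an object; "newtons" is the grip in N (left out, the last holds). Time passes only in rows, so rows that repeat a pose let the fingers close, or fill a call up. It gives the time, the measured TCP pose, the force, the opening and the grip force at its end, in the units of the state.
- get_state(): the state, without advancing time (a new reading comes with each control period).
- eyes.get_image(name): name is "scene" or "top" or "wrist"; returns (picture, depth): 480x640x3 uint8, red, green, blue; 480x640 float32, m along the optical axis (not along the pixel's ray), 0 where there is no reading.
- eyes.camera_info(name): a dict with "fx", "fy", "cx", "cy" (pixels), "R" (3x3) and "t" (3): a world point X has camera coordinates R X + t. Camera axes: x right, y down, z forward; pixel columns grow to the right and rows downward; lengths in m; the calibration is good to about 2 mm. A picture is of the moment at which its call begins: read the wrist's pose just before it. camera_info takes no time and is no camera call; for the wrist camera it gives the pose at the moment of the call.
- order.sign_off(): hands the job in; it is judged then, once.
The state is a dict: "clock": time; "qpos": joint angles; "qd": joint speeds; "effort": joint torques, N m; "position": TCP position; "ee_rot": TCP orientation; "contact_force": force on the tool from outside, world axes, zero at the start; "moment": the same for the moment, N m; "width": finger opening in m; "gripper_force": force on a finger pad.
Only numpy, scipy, OpenCV 4.12 (cv2) and the standard library are available. Lean on these libraries where they do the work, as an engineer would, in place of code of your own. Each camera call takes 0.05 s, during which the arm holds its last target. There are 200 camera calls.

## Task

The tray of the small reciprocating shaker must be unhitched so that I can run its drive free. First take just the top yellow blocking plate off the stack and lay it flat in the gap between the tray and the rubber-faced end stop, its long side spanning the gap, right down onto the base and let go, so the loaded tray cannot roll. Then pull the black latch grip of the red coupler sideways, straight away from the coupler, against its spring, lift the drawbar by that grip until the coupler is well clear above the ball (at least 45 mm up), and finish while still holding it raised by the grip; leave the other plates, the dishes on the tray and the bottle as they are.

Things in the scene. Friction and masses are not known exactly. Their poses are not given: they have to be found in the camera images.
- shaker: fixed base frame of the shaker: grey plate 160 x 430 x 12 mm; origin on the worktop; yaw near 0; own +y = long axis towards the end stop, -y towards the drive, -x towards the robot. In its frame (mm): steel rails at x = +-66, top z = 19; end stop's rubber face at y = 188, top z = 38; tray y -24 to 106, x +-75, rim z = 47; steel ball's centre (0, -165, 56)
- gap_floor (a point): middle of the floor of the gap between tray and end stop, on the base plate, 12 mm above the worktop; at shaker (0, 147, 12) mm. The gap is 82 mm long (shaker y) and clear for 60 mm either side in x; its floor is level
- ball_top (a point): top of the steel ball, 71 mm above the worktop; fixed. The ball has a flat shoulder 7 mm below its centre, under which the latch blade reaches
- tray (a joint): travel of the tray carriage along the shaker's +y, m; 0 = at its inner stop, hitched; it can roll up to 0.075 m towards the end stop once unhitched. The plate leaves it 6 mm of play
- drawbar (a joint): angle of the drawbar about its hinge (rad): 0 = level, coupler over the ball; grows to 1.1 as the coupler rises. It falls back by its weight (about 0.34 kg with coupler and latch) when let go; while the latch is home it rises only about 0.03
- drawbar_hinge (a point): centre of the drawbar's hinge on the tray, 56 mm above the worktop; the hinge axis is the shaker's x axis. The coupler centre is 131 mm from it towards the shaker's -y; the latch grip's centre is 131 mm from it along -y and 38.5 mm above it while level
- coupler_mouth (a point): middle of the open underside of the red coupler head (46 x 44 x 35 mm); it lies 13 mm below the ball's centre while seated (z = 43 mm) and rises with the drawbar
- latch (a joint): travel of the spring latch (m): 0 = home, blade under the ball; grows to 0.012 as the grip is pulled along the shaker's -x (away from the coupler, towards the robot). The ball is free from about 0.006 on; the spring takes 3.2 N to start and 8 N at the end of the travel, and shuts the latch when it is let go
- latch_grip: black upright pull grip of the latch, 14 mm thick (shaker x), 28 mm wide (y), 36 mm tall; origin at its centre, 94.5 mm above the worktop and at shaker (-65, -165) while latched; nothing near it stands above 80 mm. Pinched across its 14 mm (fingers closing along shaker x) it turns between the pads as the drawbar rises, so the hand can stay upright
- plate_top: top one of four equal yellow plastic blocking plates, 56 (own x) x 76 (own y) x 12 mm thick, about 55 g, black spot on top; origin at the centre of the underside. It fits the gap with its 76 mm side along the shaker's y (6 mm play); pinch it across its 56 mm
- plate_third: yellow plate directly under the top one; same size; stays in the stack
- plate_second: yellow plate under that; stays
- plate_bottom: lowest yellow plate, on the worktop; stays
- dishes: stack of three petri dishes, 61 mm across, 49 mm high, standing loose on the tray (mat at z = 37 mm); origin at the centre of its underside; bystander
- dish: single petri dish, 61 mm across, 16 mm high, loose on the tray; bystander
- reagent_bottle: brown reagent bottle with a blue cap, 60 mm across, 130 mm high, on the other side of the shaker from the stack; bystander

How it is judged:
By the outcome, as a careful person would: the job done as asked, in the order asked, and still so for the second after the job is handed in, while the arm keeps its last pose, push and grip.
It also fails if it takes over 53 s, if anything falls off the work surface, if the arm or the gripper's body presses on something with over 40 N, if the wrist force passes 120 N, or if a joint passes its speed limit or range.

## Working session

There is one attempt and no reset: what is moved stays moved. The work goes in short steps, Python scripts to look and compute and a tool call to move; the robot and the scene stay as the last step left them, time stands still between calls to the robot, and variables do not carry over. Pictures are saved under pics/ and viewed, at most 10 in all, crops included, and the job is handed in when it is done.

Besides the shell and the picture viewer there is one more tool, called after "Request:" as name([rows], argument=value, ...), one row to a line, values as JSON. drive_tool: Moves the arm, as the interface text tells. Its arguments: {"type":"object","properties":{"rows":{"type":"array","items":{"type":"array","items":{"type":"number"}}},"grip":{"type":"number"},"newtons":{"type":"number"}},"required":["rows"]}

```bash
mkdir -p pics; ls; python3 - <<'E'
from rig import get_state, eyes, order, manip
import cv2,numpy as np
s=get_state();print(s['clock'],s['position'],s['ee_rot'],s['width'],manip.finger_overhang)
ims=[]
for n in('top','scene'):
    p,d=eyes.get_image(n);c=eyes.camera_info(n)
    np.savez(f'pics/{n}0.npz',p=p,d=d,**{k:np.array(c[k]) for k in c if k in('fx','fy','cx','cy','R','t')})
    cv2.imwrite(f'pics/{n}0.png',p[:,:,::-1]);print(n,c)
E
```

```text
pics
0.0 [ 0.22310112 -0.5293326   0.21652496] [-9.37461557e-04  9.80185940e-01  1.98077354e-01 -8.41917621e-05] 0.08556368731270213 0.022
top {'fx': 544.2440838397582, 'fy': 544.2440838397582, 'cx': 318.3556737624449, 'cy': 244.62693861963447, 'R': array([[ 2.21260678e-02, -9.99755169e-01,  1.97904684e-04],
       [-9.93946534e-01, -2.20188210e-02, -1.07635775e-01],
       [ 1.07613780e-01,  2.18484977e-03, -9.94190375e-01]]), 't': array([-0.01197663,  0.49812335,  1.25644133])}
scene {'fx': 502.4488674867745, 'fy': 502.4488674867745, 'cx': 319.1360532372594, 'cy': 240.0530018556195, 'R': array([[ 0.30116201, -0.95349413, -0.01226305],
       [-0.77250937, -0.23641805, -0.589352  ],
       [ 0.55904447,  0.18696375, -0.80778328]]), 't': array([-0.1579993 ,  0.43783368,  0.99714616])}
```

View pics/top0.png

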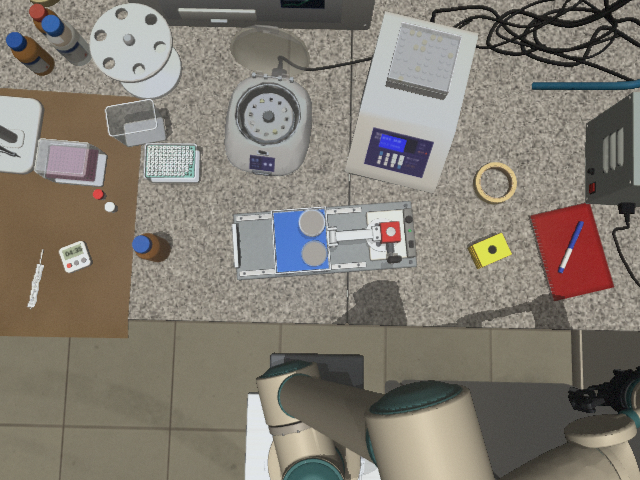

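View pics/scene0.png

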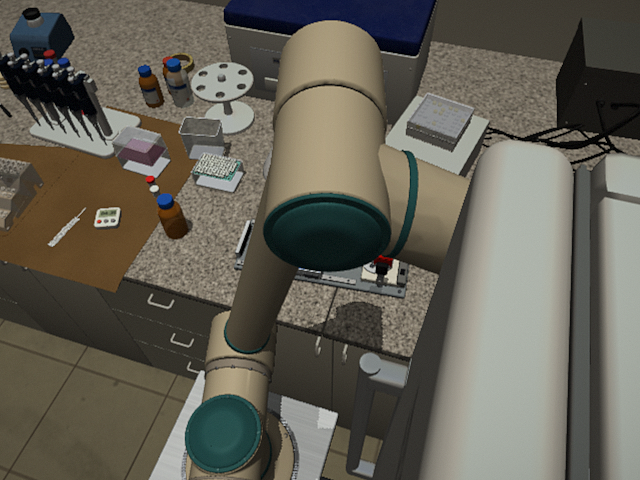

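The top view shows the yellow stack at about (490,250) and its black spot at (492,250). The blue tray is at (300,240), the end stop at (237,243), the red coupler at (390,232) and the black grip at (393,258). The arm hides most of the shaker in the scene view.

```bash
cat > h.py <<'E'
import numpy as np,cv2
from rig import get_state, eyes
class V:
    def __init__(s,n,f=None):
        if f:
            z=np.load(f);s.p,s.d=z['p'],z['d'];c=z
        else:
            c=eyes.camera_info(n);s.p,s.d=eyes.get_image(n)
        s.K=np.array([[c['fx'],0,c['cx']],[0,c['fy'],c['cy']],[0,0,1]],float);s.R=np.array(c['R']);s.t=np.array(c['t'])
        s.hsv=cv2.cvtColor(s.p,cv2.COLOR_RGB2HSV)
    def ray(s,uv):
        uv=np.atleast_2d(uv);r=np.c_[uv,np.ones(len(uv))]@np.linalg.inv(s.K).T
        return -s.R.T@s.t, r@s.R
    def onz(s,uv,z):
        o,r=s.ray(uv);return o+r*((z-o[2])/r[:,2])[:,None]
    def cloud(s,m):
        v,u=np.nonzero(m&(s.d>0));o,r=s.ray(np.c_[u,v]);return o+r*s.d[v,u][:,None]
    def blob(s,lo,hi,roi=None):
        m=cv2.inRange(s.hsv,np.array(lo),np.array(hi))
        if roi: 
            q=np.zeros_like(m);a,b,c,d=roi;q[b:d,a:c]=1;m=m*q
        n,l,st,ce=cv2.connectedComponentsWithStats(m)
        i=1+np.argmax(st[1:,4]);return (l==i)
def rect(P):
    (c,sz,a)=cv2.minAreaRect((P[:,:2]*1000).astype(np.float32));return np.round(c,1),np.round(sz,1),round(a,1)
def tri(a,ua,b,ub):
    Pa=a.K@np.c_[a.R,a.t];Pb=b.K@np.c_[b.R,b.t]
    X=cv2.triangulatePoints(Pa,Pb,np.array(ua,float).reshape(2,1),np.array(ub,float).reshape(2,1));return X[:3,0]/X[3,0]
E
python3 - <<'E'
from h import *
v=V('top','pics/top0.npz')
for n,lo,hi,roi in [('yel',(22,120,120),(35,255,255),(460,220,525,280)),('red',(0,150,100),(8,255,255),(370,210,410,250)),('blue',(100,120,80),(125,255,255),(260,200,340,280)),('grip',(0,0,0),(180,255,60),(375,245,405,268))]:
    m=v.blob(lo,hi,roi);c=v.cloud(m);z=np.percentile(c[:,2],[5,50,95])
    vv,uu=np.nonzero(m);print(n,m.sum(),(uu.mean(),vv.mean()),z,rect(v.onz(np.c_[uu,vv],z[1])))
cv2.imwrite('pics/c0.png',cv2.resize(v.p[195:285,225:525,::-1],None,fx=2.66,fy=2.66,interpolation=cv2.INTER_CUBIC))
E
```

```text
yel 786 (np.float64(490.42239185750634), np.float64(249.76208651399492)) [0.03903655 0.04837753 0.05264703] (array([ 492.1, -397.8]), array([55.8, 85.3]), 24.3)
red 264 (np.float64(389.86742424242425), np.float64(231.71212121212122)) [0.0740655  0.07830339 0.08230247] (array([ 526.3, -162.9]), array([43.5, 40.9]), 1.3)
blue 1832 (np.float64(292.56495633187774), np.float64(242.53984716157206)) [0.03282954 0.03715542 0.04127241] (array([507. ,  41.4]), array([139.2, 119. ]), 5.6)
grip 20 (np.float64(392.1), np.float64(261.25)) [0.09167467 0.10688795 0.11326419] (array([ 456. , -165.7]), array([22.4,  6.5]), 79.9)
```

View pics/c0.png

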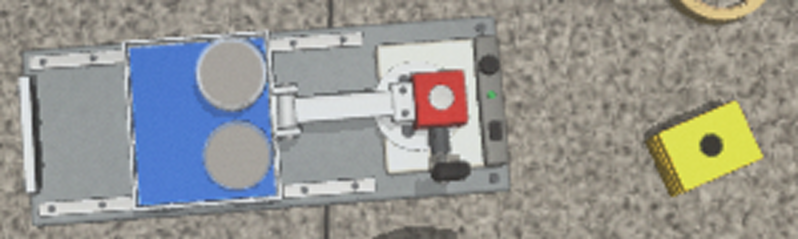

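The crop shows that the shaker's long axis is tilted a few degrees. The stack's top face is clear, with its spot at about (711,145). I'll move above the stack for wrist views.

Request:
drive_tool([
  [1.4, -0.1, 0, -1],
  [2.9, -0.2, 0, -2],
  [4.4, -0.2, 0, -3],
  [5.9, -0.3, 0, -4],
  [7.4, -0.4, 0, -5],
  [8.9, -0.5, 0, -6],
  [10.4, -0.6, 0, -7],
  [11.9, -0.6, 0, -8],
])

```text
clock: 0.77
position: [0.4927, -0.3989, 0.217]
ee_rot: [-0.001, 0.813, 0.582, -0.0]
contact_force: [0.3, -0.8, 0.5]
width: 0.0856
gripper_force: 0.0
```

Request:
drive_tool([
  [0, 0, 0, -1],
  [0, 0, 0, -2],
  [0, 0, 0, -3],
  [0, 0, 0, -4],
  [0, 0, 0, -5],
  [0, 0, 0, -6],
  [0, 0, 0, -7],
  [0, 0, 0, -7.2],
])

```text
clock: 1.43
position: [0.4914, -0.4003, 0.2168]
ee_rot: [-0.001, 0.543, 0.84, 0.0]
contact_force: [0.4, -0.2, 1.3]
width: 0.0853
gripper_force: 0.0
```

```bash
python3 - <<'E'
from h import *
s=get_state();print(s['clock'],s['position'],s['ee_rot'],s['qpos'],s['contact_force'])
v=V('wrist');print(-v.R.T@v.t,v.R)
np.savez('pics/w1.npz',p=v.p,d=v.d,fx=v.K[0,0],fy=v.K[1,1],cx=v.K[0,2],cy=v.K[1,2],R=v.R,t=v.t)
cv2.imwrite('pics/w1.png',v.p[:,:,::-1])
E
```

```text
1.4333 [ 0.49140629 -0.40031847  0.21680634] [-5.67009131e-04  5.43178184e-01  8.39617253e-01  8.90382646e-05] [-7.93273512e-01  3.65848654e-01  1.37210485e+00 -7.36222686e-05
  1.40478477e+00 -1.21562188e+00] [ 0.4186116  -0.23303287  1.32570953]
[ 0.45959311 -0.33093722  0.37337934] [[ 9.12533258e-01  4.09002508e-01 -4.63105156e-05]
 [ 3.89900287e-01 -8.69879721e-01  3.02137448e-01]
 [ 1.23534689e-01 -2.75728527e-01 -9.53264371e-01]]
```

View pics/w1.png

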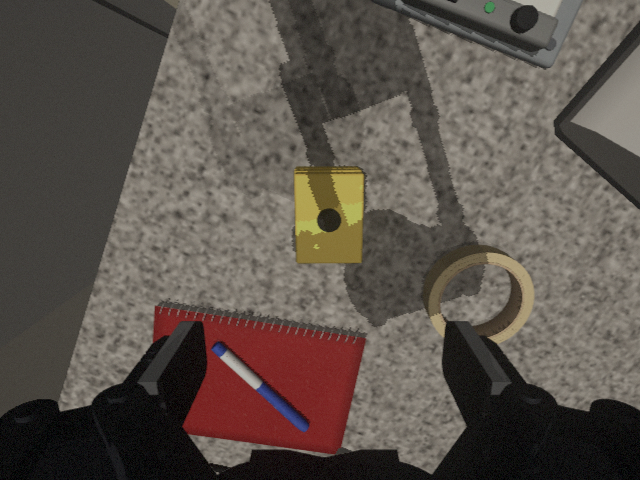

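The wrist view shows the top plate well aligned, at (329,215), with its spot at (329,220). The stack edges are visible at the far side, rows 167-172.

```bash
python3 - <<'E'
from h import *
t=V('top','pics/top0.npz');w=V('wrist','pics/w1.npz')
def spot(v,roi,lim):
    a,b,c,d=roi;m=cv2.inRange(v.hsv[b:d,a:c],(0,0,0),(180,255,lim));n,l,st,ce=cv2.connectedComponentsWithStats(m);i=1+np.argmax(st[1:,4]);return ce[i]+[a,b],st[i]
a,sa=spot(t,(480,240,504,262),90);b,sb=spot(w,(312,205,346,236),70)
print(a,sa,b,sb); X=tri(t,a,w,b);print('spot',X)
m=w.blob((20,80,60),(36,255,255),(270,150,390,280));m=m|w.blob((0,0,0),(180,255,70),(312,205,346,236))
c=w.cloud(m);print('z pct',np.percentile(c[:,2],[2,10,50,90]))
vv,uu=np.nonzero(m)
z=X[2];P=w.onz(np.c_[uu,vv],z);print('all',rect(P),uu.min(),uu.max(),vv.min(),vv.max())
d=np.full(w.d.shape,0.);top=m&(vv.size>0)
C=w.cloud(m);k=C[:,2]>np.median(C[:,2])-.007;print('topface',rect(C[k]),np.median(C[k],0))
print('spot at z',w.onz(b,.048),t.onz(a,.048))
# row profile of yellow along col 330, to see face edge vs side
for r in range(160,182,2):print(r,w.p[r,310],w.d[r,310])
E
```

```text
[491.88372093 249.11627907] [ 9  6  7  7 43] [328.68531469 219.79020979] [  6   3  23  24 429]
spot [ 0.4940777  -0.40069428  0.05599899]
z pct [0.00255659 0.04633552 0.04783226 0.04881615]
all (array([ 493.8, -398.1]), array([54.9, 79. ]), 24.1) 294 364 166 263
topface (array([ 495.4, -402.4]), array([55.8, 75.6]), 24.2) [ 0.49461796 -0.40002887  0.04790969]
spot at z [[ 0.49586848 -0.40251574  0.048     ]] [[ 0.49442576 -0.40320107  0.048     ]]
160 [64 60 54] 0.36765328
162 [68 64 59] 0.36710712
164 [109 106  95] 0.3685533
166 [71 65 42] 0.36770034
168 [83 73 36] 0.34725893
170 [81 68 30] 0.3346294
172 [77 65 29] 0.33004165
174 [96 82 40] 0.32338664
176 [104  89  43] 0.32336232
178 [101  83  36] 0.3241328
180 [103  87  40] 0.3250284
```

Request:
drive_tool([
  [0, 0, 0.6, 0],
  [-0.1, 0.1, 1.2, 0],
  [-0.1, 0.1, 1.8, 0],
  [-0.1, 0.1, 2.4, 0],
  [-0.14, 0.11, 3.0, 0],
  [-0.14, 0.11, 3.6, 0],
  [-0.14, 0.11, 4.2, 0],
  [-0.14, 0.11, 4.2, 0],
], grip=64, newtons=40)

```text
clock: 2.15
position: [0.4938, -0.4009, 0.1089]
ee_rot: [-0.003, 0.545, 0.838, 0.001]
contact_force: [-0.6, 0.0, -0.1]
width: 0.0638
gripper_force: 0.0
```

```bash
python3 - <<'E'
from h import *
s=get_state();p=s['position'];print(s['clock'],p,s['width'])
v=V('wrist')
cv2.imwrite('pics/w2.png',v.p[:,:,::-1])
m=(v.d>0)&(v.d<.3);C=v.cloud(m)-p
from scipy.spatial.transform import Rotation as R
T=R.from_quat(np.r_[s['ee_rot'][1:],s['ee_rot'][0]]);L=T.inv().apply(C)*1000
for sg in(1,-1):
    k=(L[:,1]*sg>20)&(L[:,1]*sg<60)&(abs(L[:,0])<13)&(L[:,2]<35)
    q=L[k];print(sg,k.sum(),np.percentile(q[:,2],[50,90,97,99.5]),np.percentile(q[:,1]*sg,[1,5,50,99]),np.percentile(q[:,0],[2,98]))
k=(abs(L[:,1])<26)&(C[:,2]*0+L[:,2]>40);print('plate',rect(L[k]/1000),np.median(L[k],0))
E
```

```text
2.15 [ 0.49375515 -0.40088921  0.1089027 ] 0.0637708992105509
1 15862 [-73.27549753 -40.90617358 -29.0709358  -22.72241912] [30.3721367  31.07196986 47.69203459 59.62127086] [-9.40129248 12.12563239]
-1 15097 [-72.94927353 -40.2266863  -28.99131381 -22.75130244] [31.90623584 32.76623105 48.24899219 59.69904928] [-9.30733299 12.21540148]
plate (array([ 6.9, -0. ]), array([267.3,  52. ]), 0.0) [4.15475816e+01 7.46802009e-02 1.08493551e+02]
```

View pics/w2.png

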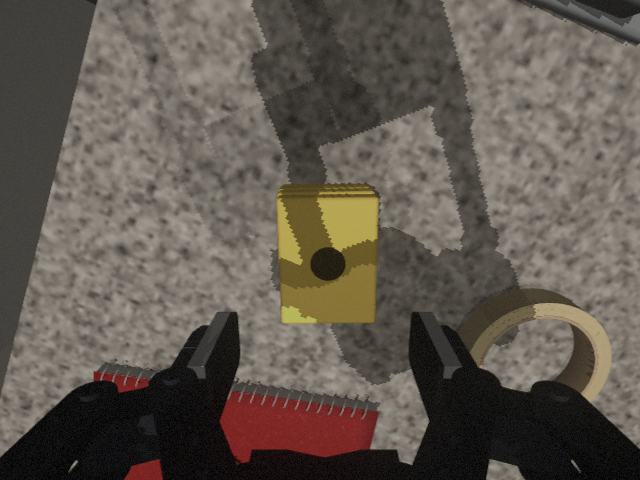

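The plate is centred at (328,255) and its spot is at (328,263). The fingertips are at (238,315) and (411,315), straddling it symmetrically.

```bash
python3 - <<'E'
from h import *
from scipy.spatial.transform import Rotation as R
s=get_state();p=s['position'];T=R.from_quat(np.r_[s['ee_rot'][1:],s['ee_rot'][0]])
v=V('wrist')
for u,r in [(232,315),(232,325),(225,322),(418,315),(418,325),(425,322),(412,320),(237,320)]:
    m=np.zeros(v.d.shape,bool);m[r,u]=1;c=v.cloud(m)
    print(u,r,v.p[r,u],T.inv().apply(c-p)*1000)
m=v.blob((20,80,60),(36,255,255),(250,170,400,340));C=v.cloud(m);k=C[:,2]>.043
print(rect(C[k]),np.median(C[k][:,2]),rect(T.inv().apply(C[k]-p)))
E
```

```text
232 315 [36 32 29] [[  9.64237778 -33.17988175 -25.98527538]]
232 325 [35 31 32] [[  7.03371667 -32.83099687 -28.45908148]]
225 322 [53 51 48] [[  9.86218625 -34.35424405 -31.56331614]]
418 315 [21 25 24] [[  9.83625894  32.45845653 -26.5126362 ]]
418 325 [15 17 18] [[  8.71050919  31.40038298 -31.68670061]]
425 322 [57 55 53] [[ 10.11321057  33.56680033 -32.18286374]]
412 320 [19 22 18] [[  6.09916609  31.27769067 -23.14250591]]
237 320 [31 30 27] [[  4.87224435 -32.79823626 -20.67542619]]
(array([ 495.5, -402.3]), array([56.1, 75.9]), 24.1) 0.04793076603831184 (array([-1.3,  0.7]), array([56.1, 75.8]), 89.8)
```

```bash
python3 - <<'E'
from h import *
from scipy.spatial.transform import Rotation as R
s=get_state();p=s['position'];T=R.from_quat(np.r_[s['ee_rot'][1:],s['ee_rot'][0]])
v=V('wrist')
for L in [(11,32,-20),(11,32,0),(11,32,10),(11,32,20),(-11,32,20),(0,32,20)]:
    X=T.apply(np.array(L)/1000)+p;c=v.R@X+v.t;q=v.K@c;print(L,q[:2]/q[2],c[2])
for r in range(300,335,4):print(r,[tuple(v.p[r,u]) for u in(414,422)],v.d[r,[414,422,430]])
print(T.inv().apply(-v.R.T@v.t-p)*1000)
E
```

```text
(11, 32, -20) [413.09494029 303.86540319] 0.14990748358750233
(11, 32, 0) [403.02458247 282.72968846] 0.1689666140213591
(11, 32, 10) [398.79585891 273.85442339] 0.17849617923828748
(11, 32, 20) [394.99577767 265.87879489] 0.18802574445521586
(-11, 32, 20) [392.61034879 309.25872534] 0.19469409879919827
(0, 32, 20) [393.78228186 287.94667721] 0.19135992162720708
300 [(np.uint8(86), np.uint8(85), np.uint8(76)), (np.uint8(76), np.uint8(72), np.uint8(68))] [0.29436952 0.2945262  0.29594558]
304 [(np.uint8(86), np.uint8(85), np.uint8(75)), (np.uint8(84), np.uint8(79), np.uint8(73))] [0.29473132 0.29307255 0.295436  ]
308 [(np.uint8(86), np.uint8(84), np.uint8(75)), (np.uint8(93), np.uint8(87), np.uint8(81))] [0.29576936 0.29527837 0.29690355]
312 [(np.uint8(29), np.uint8(24), np.uint8(16)), (np.uint8(56), np.uint8(54), np.uint8(52))] [0.14634874 0.14599551 0.14628015]
316 [(np.uint8(15), np.uint8(20), np.uint8(14)), (np.uint8(57), np.uint8(55), np.uint8(55))] [0.14457516 0.14360166 0.14354147]
320 [(np.uint8(21), np.uint8(22), np.uint8(21)), (np.uint8(42), np.uint8(42), np.uint8(40))] [0.14519769 0.14006007 0.1404165 ]
324 [(np.uint8(17), np.uint8(17), np.uint8(16)), (np.uint8(16), np.uint8(16), np.uint8(14))] [0.14480907 0.13736871 0.1371493 ]
328 [(np.uint8(20), np.uint8(22), np.uint8(18)), (np.uint8(27), np.uint8(27), np.uint8(22))] [0.14391416 0.13562217 0.13516577]
332 [(np.uint8(20), np.uint8(22), np.uint8(22)), (np.uint8(21), np.uint8(22), np.uint8(16))] [0.1442051  0.13284743 0.13245293]
[  76.48102542   -0.6485524  -156.47784773]
```

Request:
drive_tool([
  [-0.03, 0.02, 0.4, 0],
  [-0.05, 0.03, 0.8, 0],
  [-0.05, 0.03, 1.2, 0],
  [-0.05, 0.03, 1.6, 0],
  [-0.05, 0.03, 1.85, 0],
  [-0.05, 0.03, 1.85, 0],
  [-0.05, 0.03, 1.85, 0],
  [-0.05, 0.03, 1.85, 0],
])

```text
clock: 2.97
position: [0.497, -0.4037, 0.0664]
ee_rot: [0.0, 0.544, 0.839, -0.0]
contact_force: [0.3, 0.4, -0.4]
width: 0.0643
gripper_force: 0.0
```

```bash
python3 - <<'E'
from h import *
from rig import manip
print([a for a in dir(manip) if a[0]!='_'])
from scipy.spatial.transform import Rotation as R
s=get_state();p=s['position'];T=R.from_quat(np.r_[s['ee_rot'][1:],s['ee_rot'][0]]);print(p,s['contact_force'])
v=V('wrist');cv2.imwrite('pics/w3.png',v.p[:,:,::-1])
C=v.cloud((v.d>0)&(v.d<.3));L=T.inv().apply(C-p)*1000
for sg in(1,-1):
    k=(L[:,1]*sg>28)&(L[:,1]*sg<40)&(abs(L[:,0])<13)&(C[:,2]>.052)
    print(np.sort(C[k][:,2])[[0,20,100]],L[k][:,2].max())
m=v.blob((20,80,60),(36,255,255),(200,170,440,400));C=v.cloud(m);k=C[:,2]>.043
print(rect(C[k]),np.median(C[k][:,2]),rect(T.inv().apply(C[k]-p)))
E
```

```text
['MotionError', 'finger_overhang']
[ 0.4969689  -0.40371074  0.06636333] [ 0.32068421  0.42674648 -0.40830782]
[0.08605271 0.08718806 0.08962044] -19.682887282956035
[0.08551321 0.08724845 0.08960526] -19.158603812170707
(array([ 495.6, -402.7]), array([56.1, 76.6]), 24.3) 0.04792483555859911 (array([ 1.5, -0.9]), array([56.1, 76.6]), 89.8)
```

View pics/w3.png

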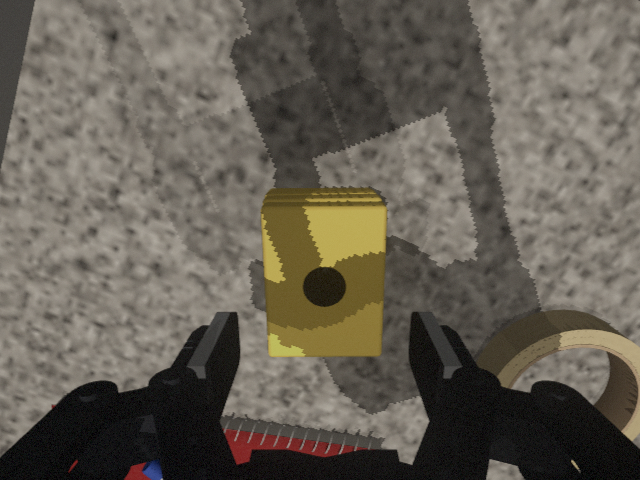

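The tips at (238,315) and (411,315) are still clearly above the plate. By depth they are at z≈0.086, behind where I expected from the text. Going to TCP z 0.030 is safe either way, because the open fingers only straddle the stack.

Request:
drive_tool([
  [0.03, -0.02, 0.25, 0],
  [0.06, -0.04, 0.5, 0],
  [0.06, -0.04, 0.75, 0],
  [0.06, -0.04, 1.0, 0],
  [0.06, -0.04, 1.25, 0],
  [0.06, -0.04, 1.4, 0],
  [0.06, -0.04, 1.4, 0],
  [0.06, -0.04, 1.4, 0],
])

```text
clock: 3.68
position: [0.4951, -0.4024, 0.0307]
ee_rot: [-0.0, 0.544, 0.839, 0.0]
contact_force: [-0.3, 0.2, 0.8]
width: 0.0639
gripper_force: 0.0
```

```bash
cat > look.py <<'E'
from h import *
from scipy.spatial.transform import Rotation as R
import sys
s=get_state();p=s['position'];T=R.from_quat(np.r_[s['ee_rot'][1:],s['ee_rot'][0]]);print(s['clock'],p,s['contact_force'],s['width'],s['gripper_force'])
v=V('wrist');cv2.imwrite(sys.argv[1],v.p[:,:,::-1])
C=v.cloud((v.d>0)&(v.d<.3));L=T.inv().apply(C-p)*1000;w=s['width']*500
for sg in(1,-1):
    k=(L[:,1]*sg>w-4)&(L[:,1]*sg<w+8)&(abs(L[:,0])<13)&(L[:,2]<-12)
    q=L[k];print('tip',np.sort(C[k][:,2])[[0,20,100]],q[:,2].max(),np.percentile(q[:,0],[2,98]))
m=v.blob((20,80,60),(36,255,255));C=v.cloud(m);k=C[:,2]>np.median(C[:,2])-.005
print(rect(C[k]),np.median(C[k][:,2]),rect(T.inv().apply(C[k]-p)))
E
python3 look.py pics/w4.png
```

```text
3.6833 [ 0.49510736 -0.40244384  0.03074061] [-0.28707594  0.16236892  0.80554953] 0.06385130752022225 0.0
tip [0.045284   0.04658161 0.05296148] -14.554196603330656 [-10.5460899   12.17632933]
tip [0.04986041 0.05136447 0.0541285 ] -19.114946354654396 [-10.39206765  11.90868893]
(array([ 495.6, -402.6]), array([56.1, 76.7]), 24.4) 0.04792908378628824 (array([-0.4,  0.4]), array([56.1, 76.7]), 89.7)
```

View pics/w4.png

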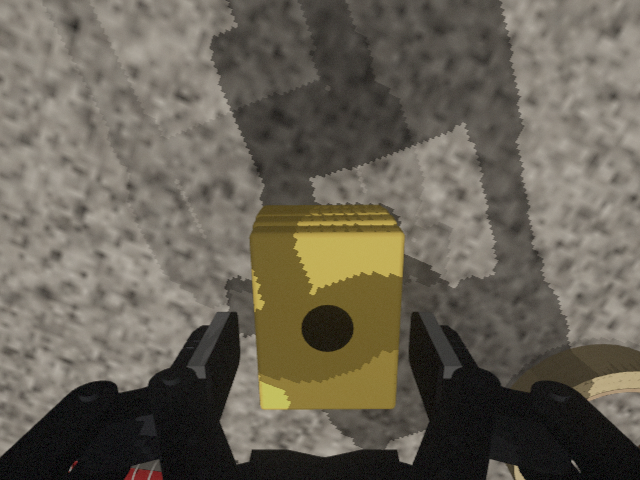

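The tips at (238,315) and (411,315) are now level with the plate's top face, which spans cols 262-400 at row 370. Vision therefore puts the tips 19-20 mm behind the reported TCP. I'll go down 9 mm and pinch only the top plate.

Request:
drive_tool([
  [0, 0, 0.15, 0],
  [0, 0, 0.3, 0],
  [0, 0, 0.36, 0],
  [0, 0, 0.36, 0],
  [0, 0, 0.36, 0],
  [0, 0, 0.36, 0],
  [0, 0, 0.36, 0],
  [0, 0, 0.36, 0],
], grip=60, newtons=25)

```text
clock: 4.4
position: [0.4953, -0.4026, 0.0223]
ee_rot: [0.0, 0.544, 0.839, -0.0]
contact_force: [-0.2, -0.5, -0.3]
width: 0.06
gripper_force: 0.0
```

```bash
python3 look.py pics/w5.png
```

```text
4.4 [ 0.4953245  -0.40262036  0.02232746] [-0.22099588 -0.52422342 -0.31382244] 0.06003798184788787 0.0
tip [0.04086678 0.04237715 0.04458314] -18.531590165400328 [-10.76511361  12.18260613]
tip [0.04080807 0.04207805 0.04455485] -18.481417708080432 [-10.71594898  11.89411307]
(array([ 495.8, -402.4]), array([57.1, 76.6]), 24.4) 0.047935827431012046 (array([0. , 0.6]), array([57.1, 76.6]), 89.6)
```

Request:
drive_tool([
  [0, 0, 0.06, 0],
  [0, 0, 0.06, 0],
  [0, 0, 0.06, 0],
  [0, 0, 0.06, 0],
  [0, 0, 0.06, 0],
  [0, 0, 0.06, 0],
  [0, 0, 0.06, 0],
  [0, 0, 0.06, 0],
], grip=50, newtons=30)

```text
clock: 5.12
position: [0.4955, -0.4027, 0.0221]
ee_rot: [0.001, 0.544, 0.839, -0.0]
contact_force: [-0.8, 1.3, 6.2]
width: 0.0552
gripper_force: 30.8
```

Request:
drive_tool([
  [0, 0, -0.1, 0],
  [0, 0, -0.2, 0],
  [0, 0, -0.4, 0],
  [0, 0, -0.6, 0],
  [0, 0, -0.8, 0],
  [0, 0, -1.0, 0],
  [0, 0, -1.0, 0],
  [0, 0, -1.0, 0],
])

```text
clock: 5.78
position: [0.4954, -0.4028, 0.0462]
ee_rot: [0.001, 0.544, 0.839, -0.0]
contact_force: [-0.2, -0.3, -0.2]
width: 0.0551
gripper_force: 32.2
```

```bash
python3 look.py pics/w6.png
```

```text
5.7833 [ 0.49544768 -0.40278513  0.04617785] [-0.22506681 -0.27585655 -0.20834957] 0.0550731068772441 32.184346318244934
tip [0.06707556 0.06879412 0.07092639] -20.896551021977057 [-10.89317113  12.27011993]
tip [0.06711574 0.06865688 0.0708459 ] -20.956973080501463 [-11.06584484  12.12268531]
(array([ 494.9, -402.9]), array([56.4, 76.6]), 24.1) 0.07197704426375773 (array([ 0.1, -0.5]), array([56.4, 76.6]), 90.0)
```

View pics/w6.png

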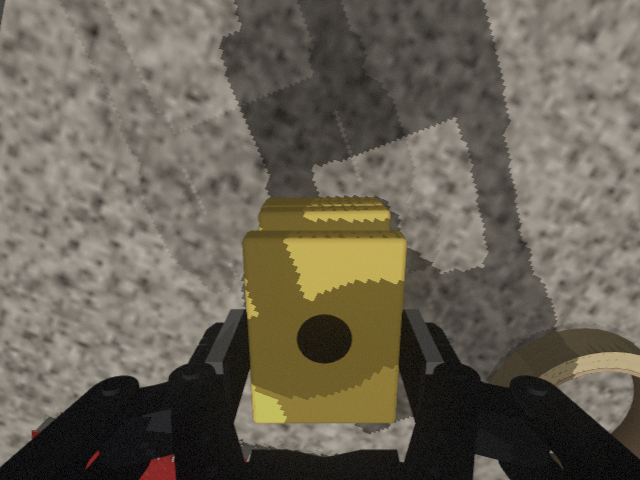

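The picture shows the single plate in the pads, centred at (325,330), with the other three left in place behind it at (325,205). I'll lift and carry the plate towards the gap.

Request:
drive_tool([
  [0, 0, -0.5, 0],
  [0, 0, -1.2, 0],
  [0, 0, -2.0, 0],
  [0, 0, -2.8, 0],
  [0, 0, -3.6, 0],
  [0, 0, -4.4, 0],
  [0, 0, -5.0, 0],
  [0, 0, -5.0, 0],
])

```text
clock: 6.5
position: [0.4967, -0.4039, 0.1741]
ee_rot: [0.003, 0.544, 0.839, -0.001]
contact_force: [0.9, -0.9, -0.4]
width: 0.0552
gripper_force: 32.2
```

Request:
drive_tool([
  [0.6, 0.3, 0, 0],
  [1.6, 0.7, 0, 0],
  [2.8, 1.3, 0, 0],
  [4.0, 1.8, 0, 0],
  [5.2, 2.4, 0, 0],
  [6.4, 2.9, 0, 0],
  [7.6, 3.5, 0, 0],
  [8.8, 4.0, 0, 0],
])

```text
clock: 7.17
position: [0.4955, -0.1579, 0.1689]
ee_rot: [-0.002, 0.544, 0.839, 0.0]
contact_force: [0.2, -0.3, -0.4]
width: 0.0548
gripper_force: 32.2
```

Request:
drive_tool([
  [1.2, 0.5, 0, 0.4],
  [2.4, 1.0, 0, 0.8],
  [3.6, 1.6, 0, 1.2],
  [4.8, 2.2, 0, 1.6],
  [6.0, 2.8, 0, 2.0],
  [7.0, 3.3, 0, 2.5],
  [7.8, 3.6, 0, 3.0],
  [8.0, 3.7, 0, 3.3],
])

```text
clock: 7.83
position: [0.4973, 0.0635, 0.1689]
ee_rot: [-0.002, 0.68, 0.733, -0.001]
contact_force: [0.1, -0.2, -0.4]
width: 0.0552
gripper_force: 32.2
```

Request:
drive_tool([
  [0, 0, 0, 0],
  [0, 0, 0, 0],
  [0, 0, 0, 0],
  [0, 0, 0, 0],
  [0, 0, 0, 0],
  [0, 0, 0, 0],
  [0, 0, 0, 0],
  [0, 0, 0, 0],
])

```text
clock: 8.5
position: [0.4999, 0.0591, 0.1707]
ee_rot: [0.0, 0.681, 0.733, 0.0]
contact_force: [-0.3, 0.8, 0.0]
width: 0.0551
gripper_force: 32.2
```

```bash
python3 look.py pics/w7.png; python3 - <<'E'
from h import *
v=V('wrist');np.savez('pics/w7.npz',p=v.p,d=v.d,fx=v.K[0,0],fy=v.K[1,1],cx=v.K[0,2],cy=v.K[1,2],R=v.R,t=v.t)
E
```

```text
8.5 [0.49993838 0.05912371 0.17066608] [-0.34409558  0.81028786  0.03577317] 0.055138089396980935 32.192421555519104
tip [0.19151104 0.19324522 0.19531662] -20.841963371318204 [-11.04719846  12.12152835]
tip [0.19163185 0.19334548 0.19532538] -20.97028252299169 [-11.24114916  12.00762593]
(array([499.7,  59.1]), array([56.2, 76.6]), 4.1) 0.19645609267984054 (array([-0. , -0.2]), array([76.6, 56.2]), 0.1)
```

View pics/w7.png

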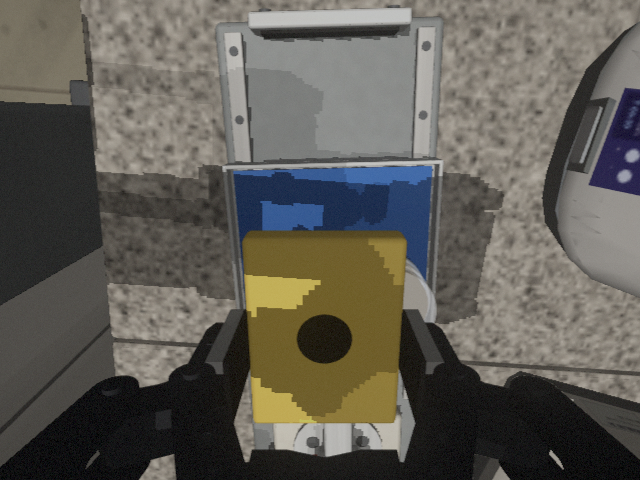

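The gap lies between the tray rim, (225,165) to (442,161), and the end stop at about (330,20). The rails are at columns 236 and 425, and the held plate is nearly parallel to the shaker.

```bash
cat > fit.py <<'E'
from h import *
w=V('wrist','pics/w7.npz')
def band(u0,u1,v0,v1,test):
    m=np.zeros(w.d.shape,bool);m[v0:v1,u0:u1]=1
    return w.cloud(m&test)
g=cv2.cvtColor(w.p,cv2.COLOR_RGB2GRAY);sat=w.hsv[:,:,1]
white=(g>135)&(sat<45)
def line(u,v,z):
    P=w.onz(np.c_[u,v],z);vx,vy,x,y=cv2.fitLine(P[:,:2].astype(np.float32),cv2.DIST_HUBER,0,.001,.001).ravel();a=np.degrees(np.arctan2(vy,vx));return a,x,y,P
# heights by depth
for n,b in dict(stop=(260,400,14,24),railL=(229,243,60,150),railR=(418,432,60,150),floor=(260,400,60,140),rim=(250,420,162,165)).items():
    m=np.zeros(w.d.shape,bool);m[b[2]:b[3],b[0]:b[1]]=1;print(n,np.median(w.cloud(m)[:,2]))
# tray rim upper edge: first gradient going up along each column
G=cv2.GaussianBlur(g,(3,3),0).astype(int)
us=np.arange(255,415);prof=G[150:175,:]
ev=[150+np.argmax(np.diff(prof[:,u])[:15])+.5 for u in us]
a,x,y,P=line(us,np.array(ev),.047);print('tray edge',a,x,y,np.std(ev))
# end stop lower edge of white top
es=[10+np.argmin(np.diff(G[10:38,u]))+.5 for u in us];a,x,y,P2=line(us,np.array(es),.038);print('stop edge',a,x,y,np.median(es))
# rails
for n,(u0,u1) in dict(L=(221,255),R=(408,442)).items():
    r=np.arange(50,150);l=[];h=[]
    for v in r:
        d=np.diff(G[v,u0:u1]);l.append(u0+np.argmax(d)+.5);h.append(u0+np.argmin(d)+.5)
    for e in(l,h):
        e=np.array(e);k=abs(e-np.poly1d(np.polyfit(r,e,1))(r))<4;print('rail',n,line(e[k],r[k],.019)[:3],e.mean(),k.sum())
E
python3 fit.py
```

```text
stop 0.037964765202975925
railL 0.018882815092345462
railR 0.01897074074005528
floor 0.011976908889196503
rim 0.04642208857444502
tray edge 5.6199265 0.5033676 0.10635411 1.2265137331069718
stop edge 5.5550203 0.49927148 0.19060998 25.5
rail L (np.float32(-84.12389), np.float32(0.4400917), np.float32(0.14205723)) 246.6 82
rail L (np.float32(-84.34937), np.float32(0.43746158), np.float32(0.1457175)) 245.41 100
rail R (np.float32(-84.48272), np.float32(0.557813), np.float32(0.15448663)) 415.45 100
rail R (np.float32(-84.658646), np.float32(0.55606717), np.float32(0.15121849)) 413.82 89
```

Request:
drive_tool([
  [0.4, 0, 0, 0],
  [1.0, 0.1, 0, -0.1],
  [1.7, 0.1, 0, -0.2],
  [2.4, 0.15, 0, -0.25],
  [3.0, 0.19, 0, -0.25],
  [3.4, 0.19, 0, -0.25],
  [3.51, 0.19, 0, -0.25],
  [3.51, 0.19, 0, -0.25],
])

```text
clock: 9.27
position: [0.4978, 0.1481, 0.1706]
ee_rot: [0.0, 0.67, 0.742, -0.0]
contact_force: [-0.5, -0.6, -0.7]
width: 0.0549
gripper_force: 32.2
```

Request:
drive_tool([
  [0, 0, 0.5, 0],
  [0, 0, 1.3, 0],
  [0, 0, 2.1, 0],
  [0, 0, 2.9, 0],
  [0, 0, 3.6, 0],
  [0, 0, 4.2, 0],
  [0, 0, 4.6, 0],
  [0, 0, 4.6, 0],
])

```text
clock: 9.93
position: [0.4965, 0.1464, 0.0537]
ee_rot: [-0.001, 0.671, 0.741, -0.002]
contact_force: [-0.9, 0.4, -0.3]
width: 0.0549
gripper_force: 32.2
```

Request:
drive_tool([
  [0, 0, 0, 0],
  [0, 0, 0, 0],
  [0, 0, 0, 0],
  [0, 0, 0, 0],
  [0, 0, 0, 0],
  [0, 0, 0, 0],
  [0, 0, 0, 0],
  [0, 0, 0, 0],
])

```text
clock: 10.6
position: [0.4981, 0.1474, 0.0558]
ee_rot: [0.0, 0.671, 0.742, 0.0]
contact_force: [0.3, 0.6, -1.1]
width: 0.0547
gripper_force: 32.2
```

```bash
python3 look.py pics/w8.png; python3 - <<'E'
from h import *
v=V('top')
m=v.blob((100,120,80),(125,255,255),(260,200,340,280));print(m.sum())
E
```

```text
10.6 [0.49813377 0.14736224 0.0557558 ] [ 0.32740904  0.59105887 -1.09891552] 0.054741069406863574 32.17587411403656
tip [0.07666009 0.07834149 0.08053042] -20.897633634234303 [-11.16259287  12.14363352]
tip [0.07622612 0.07824671 0.0804658 ] -20.479166419887918 [-11.25161567  12.05698868]
(array([497.8, 147.4]), array([56.6, 76.4]), 5.7) 0.08155025675136185 (array([ 0.1, -0.3]), array([76.4, 56.6]), 0.1)
1818
```

Request:
drive_tool([
  [-0.01, 0, 0.3, 0],
  [-0.02, 0, 0.7, 0],
  [-0.02, 0, 1.1, 0],
  [-0.02, 0, 1.5, 0],
  [-0.02, 0, 1.8, 0],
  [-0.02, 0, 2.0, 0],
  [-0.02, 0, 2.1, 0],
  [-0.02, 0, 2.1, 0],
])

```text
clock: 11.37
position: [0.4977, 0.1467, 0.0023]
ee_rot: [-0.0, 0.671, 0.742, -0.001]
contact_force: [-0.2, 0.1, -0.7]
width: 0.0551
gripper_force: 32.2
```

Request:
drive_tool([
  [0, 0, 0, 0],
  [0, 0, 0.05, 0],
  [0, 0, 0.1, 0],
  [0, 0, 0.13, 0],
  [0, 0, 0.16, 0],
  [0, 0, 0.19, 0],
  [0, 0, 0.19, 0],
  [0, 0, 0.19, 0],
])

```text
clock: 12.03
position: [0.4981, 0.1468, -0.0016]
ee_rot: [0.0, 0.671, 0.742, -0.0]
contact_force: [0.1, -0.0, -0.4]
width: 0.0548
gripper_force: 32.2
```

```bash
python3 look.py pics/w9.png
```

```text
12.0333 [ 0.49814477  0.14681195 -0.00162578] [ 0.14814692 -0.00086342 -0.35211458] 0.05482788414494977 32.202081084251404
tip [0.01047291 0.01124399 0.01184573] -12.098613895377618 [-10.97908951  12.31784318]
tip [0.01061251 0.01129199 0.01196594] -12.240133611221447 [-11.1927636   12.21540332]
(array([497.9, 146.9]), array([56.7, 83.2]), 5.6) 0.02416447258894311 (array([ 0.1, -0.3]), array([83.2, 56.7]), 0.1)
```

Request:
drive_tool([
  [0, 0, 0.02, 0],
  [0, 0, 0.02, 0],
  [0, 0, 0.02, 0],
  [0, 0, 0.02, 0],
  [0, 0, 0.02, 0],
  [0, 0, 0.02, 0],
  [0, 0, 0.02, 0],
  [0, 0, 0.02, 0],
])

```text
clock: 12.75
position: [0.4983, 0.1469, -0.0019]
ee_rot: [0.0, 0.671, 0.742, 0.0]
contact_force: [-1.4, -0.6, 5.3]
width: 0.055
gripper_force: 32.8
```

Request:
drive_tool([
  [0, 0, 0, 0],
  [0, 0, 0, 0],
  [0, 0, 0, 0],
  [0, 0, 0, 0],
  [0, 0, 0, 0],
  [0, 0, 0, 0],
  [0, 0, -0.1, 0],
  [0, 0, -0.3, 0],
], grip=65)

```text
clock: 13.42
position: [0.4976, 0.1467, 0.0051]
ee_rot: [-0.0, 0.671, 0.742, -0.001]
contact_force: [0.2, 0.5, -0.5]
width: 0.0651
gripper_force: 0.0
```

Request:
drive_tool([
  [0, 0, -0.5, 0],
  [0, 0, -1.2, 0],
  [0, 0, -2.0, 0],
  [0, 0, -2.8, 0],
  [0, 0, -3.6, 0],
  [0, 0, -4.4, 0],
  [0, 0, -5.2, 0],
  [0, 0, -6.0, 0],
])

```text
clock: 14.08
position: [0.498, 0.1468, 0.1569]
ee_rot: [0.0, 0.671, 0.742, 0.0]
contact_force: [1.2, 0.6, -0.1]
width: 0.065
gripper_force: 0.0
```

```bash
python3 look.py pics/w10.png
```

```text
14.0833 [0.4979608  0.14679301 0.15693231] [ 1.22000946  0.5655575  -0.09062269] 0.06504095569576471 0.0
tip [0.17674688 0.17814702 0.18053467] -19.79434473646826 [-10.65991192  12.04984459]
tip [0.17582377 0.17784872 0.18050813] -18.912170060490844 [-10.55129762  12.00578539]
(array([497.8, 147. ]), array([55.8, 75.7]), 5.3) 0.023931839582298525 (array([ 0.3, -0.3]), array([75.7, 55.8]), 0.4)
```

Request:
drive_tool([
  [-0.7, -0.2, 0, 0],
  [-1.8, -0.4, 0, 0],
  [-3.0, -0.6, 0, 0],
  [-4.2, -0.9, 0, 0],
  [-5.4, -1.1, 0, 0],
  [-6.6, -1.4, 0, 0],
  [-7.8, -1.6, 0, 0],
  [-9.0, -1.8, 0, 0],
], grip=36)

```text
clock: 14.8
position: [0.4753, -0.0829, 0.1556]
ee_rot: [0.0, 0.671, 0.742, 0.0]
contact_force: [-0.0, 0.4, 0.3]
width: 0.0357
gripper_force: 0.0
```

Request:
drive_tool([
  [-1.2, -0.2, 0, 0],
  [-2.4, -0.5, 0, 0],
  [-3.4, -0.7, 0, 0],
  [-4.0, -0.8, 0, 0],
  [-4.3, -0.9, 0, 0],
  [-4.3, -0.9, 0, 0],
  [-4.3, -0.9, 0, 0],
  [-4.3, -0.9, 0, 0],
])

```text
clock: 15.47
position: [0.4641, -0.1896, 0.1553]
ee_rot: [-0.0, 0.67, 0.742, 0.0]
contact_force: [0.4, 0.3, 0.7]
width: 0.0359
gripper_force: 0.0
```

```bash
cat > g.py <<'E'
from h import *
from scipy.spatial.transform import Rotation as R
s=get_state();p=s['position'];T=R.from_quat(np.r_[s['ee_rot'][1:],s['ee_rot'][0]]);print(s['clock'],p,s['contact_force'],s['width'])
v=V('wrist');C=v.cloud(v.d>0);L=T.inv().apply(C-p)*1000
q=C-[.5124,.0007,0];a=np.radians(5.6);S=np.c_[q[:,0]*np.cos(a)+q[:,1]*np.sin(a),-q[:,0]*np.sin(a)+q[:,1]*np.cos(a),q[:,2]]*1000
k=(abs(S[:,0]+65)<30)&(abs(S[:,1]+165)<30)&(S[:,2]>104)&(S[:,2]<120)
print('grip top',k.sum(),np.median(C[k][:,2]),rect(C[k]),rect(S[k]/1000),'tool',rect(L[k]/1000))
m=v.blob((0,150,80),(8,255,255));C2=v.cloud(m);k=C2[:,2]>np.median(C2[:,2])-.004;print('red',m.sum(),rect(C2[k]),np.median(C2[k][:,2]))
k=(abs(L[:,0])<13)&(abs(L[:,1])<s['width']*500+8)&(L[:,2]<-12);print('tip',np.sort(L[k][:,2])[[-1,-20,-100]])
cv2.imwrite('pics/g.png',v.p[:,:,::-1])
E
python3 g.py
```

```text
15.4667 [ 0.46412671 -0.18956804  0.15534628] [0.44767907 0.31715757 0.71557427] 0.03588719728137769
grip top 1435 0.11177211506494783 (array([ 463.5, -169.4]), array([14.8, 27.8]), 5.3) (array([ -65.3, -164.5]), array([27.8, 14.8]), 89.7) tool (array([20.1,  1.4]), array([27.8, 14.8]), 0.5)
red 3961 (array([ 527.6, -163. ]), array([45.4, 43.2]), 5.6) 0.07787335537357505
tip [-14.1371498  -15.78089607 -17.89510217]
```

View pics/g.png

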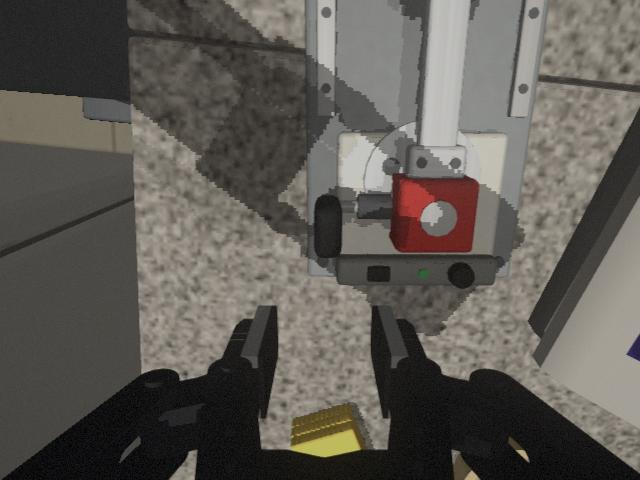

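The grip is at (328,225) and the red coupler at (435,215). The open fingers at (275,320) and (372,320) are aligned with it, and it is 20 mm ahead of the tool along x.

Request:
drive_tool([
  [0.4, 0.06, 0, 0],
  [0.8, 0.06, 0, 0],
  [0.8, 0.06, 0.3, 0],
  [0.8, 0.06, 0.7, 0],
  [0.8, 0.06, 1.1, 0],
  [0.8, 0.06, 1.3, 0],
  [0.8, 0.06, 1.3, 0],
  [0.8, 0.06, 1.3, 0],
])

```text
clock: 16.18
position: [0.4634, -0.1707, 0.1221]
ee_rot: [-0.001, 0.671, 0.742, -0.0]
contact_force: [0.5, -0.4, 0.2]
width: 0.0359
gripper_force: 0.0
```

```bash
python3 g.py
```

```text
16.1833 [ 0.46344655 -0.1707466   0.12213792] [ 0.52393923 -0.44790172  0.2344623 ] 0.03585815058060823
grip top 1820 0.11178731498615786 (array([ 463.4, -168.9]), array([14.7, 27.3]), 5.1) (array([ -65.3, -164. ]), array([27.3, 14.7]), 89.5) tool (array([1.8, 0.2]), array([27.3, 14.7]), 0.6)
red 4945 (array([ 527.9, -162.8]), array([44.8, 43.5]), 6.0) 0.07787500831634711
tip [-14.35303046 -15.88981617 -18.17306642]
```

Next I'll move 1.5 mm along +x and 51 mm down, then close.

Request:
drive_tool([
  [0.06, 0, 0.3, 0],
  [0.06, 0, 0.7, 0],
  [0.06, 0, 1.1, 0],
  [0.06, 0, 1.5, 0],
  [0.06, 0, 1.8, 0],
  [0.06, 0, 2.0, 0],
  [0.06, 0, 2.04, 0],
  [0.06, 0, 2.04, 0],
])

```text
clock: 16.9
position: [0.4634, -0.1691, 0.0714]
ee_rot: [-0.0, 0.671, 0.742, -0.0]
contact_force: [-0.1, -0.0, 0.0]
width: 0.0361
gripper_force: 0.0
```

Request:
drive_tool([
  [0, 0, 0, 0],
  [0, 0, 0, 0],
  [0, 0, 0, 0],
  [0, 0, 0, 0],
  [0, 0, 0, 0],
  [0, 0, 0, 0],
  [0, 0, 0, 0],
  [0, 0, 0, 0],
], grip=8, newtons=45)

```text
clock: 17.57
position: [0.4639, -0.1695, 0.0723]
ee_rot: [0.001, 0.671, 0.742, 0.0]
contact_force: [-0.4, 0.2, 3.8]
width: 0.0134
gripper_force: 47.5
```

```bash
python3 g.py
```

```text
17.5667 [ 0.46394729 -0.16946969  0.0722973 ] [-0.36777533  0.16671638  3.75759287] 0.01344016698324772
grip top 5121 0.111852427446791 (array([ 461.3, -166.4]), array([31.1, 32.5]), 58.4) (array([ -67.1, -161.3]), array([31.1, 32.5]), 52.8) tool (array([ 3.3, -2.3]), array([31.1, 32.5]), 37.3)
red 8405 (array([ 527.9, -163.2]), array([45.8, 44.2]), 5.0) 0.07783100271764093
tip [-12.00176692 -13.56377253 -18.00136715]
```

Request:
drive_tool([
  [0, -0.06, 0, 0],
  [0, -0.14, 0, 0],
  [0, -0.22, 0, 0],
  [0, -0.3, 0, 0],
  [0, -0.36, 0, 0],
  [0, -0.42, 0, 0],
  [0, -0.42, 0, 0],
  [0, -0.42, 0, 0],
])

```text
clock: 18.28
position: [0.4552, -0.1706, 0.0723]
ee_rot: [0.002, 0.671, 0.741, 0.001]
contact_force: [6.9, 1.2, 1.4]
width: 0.0127
gripper_force: 47.0
```

```bash
python3 g.py
```

```text
18.2833 [ 0.45515456 -0.1706268   0.07226237] [6.91798346 1.24741915 1.36395082] 0.012675570043260411
grip top 5124 0.11187713740325295 (array([ 452.5, -167.4]), array([30.9, 32.4]), 58.3) (array([ -76. , -161.4]), array([30.9, 32.4]), 52.7) tool (array([ 3.4, -2.1]), array([30.9, 32.5]), 37.4)
red 8392 (array([ 527.8, -163.3]), array([45.7, 43.7]), 5.1) 0.07785905762599826
tip [-12.02126806 -13.20277216 -17.68767744]
```

Request:
drive_tool([
  [0, -0.04, 0, 0],
  [0.02, -0.05, -0.08, 0],
  [0.06, -0.05, -0.2, 0],
  [0.11, -0.05, -0.32, 0],
  [0.16, -0.05, -0.45, 0],
  [0.22, -0.05, -0.6, 0],
  [0.29, -0.05, -0.75, 0],
  [0.35, -0.05, -0.89, 0],
])

```text
clock: 19.0
position: [0.4524, -0.1618, 0.0935]
ee_rot: [0.001, 0.671, 0.742, 0.001]
contact_force: [7.5, 0.5, -8.0]
width: 0.013
gripper_force: 45.3
```

```bash
python3 g.py
```

```text
19.0 [ 0.45243169 -0.16177396  0.09353145] [ 7.54010877  0.53179096 -8.03326674] 0.013013125513906798
grip top 1065 0.11537837733245984 (array([ 451.6, -152.3]), array([39.1,  8.8]), 6.1) (array([ -75.5, -146.4]), array([39.1,  8.8]), 0.5) tool (array([9.5, 0.1]), array([39.1,  8.8]), 89.6)
red 8420 (array([ 527.1, -158.4]), array([45.8, 43. ]), 6.1) 0.09822510808449283
tip [-12.00781423 -12.80571236 -16.02359054]
```

Request:
drive_tool([
  [0.08, 0, -0.15, 0],
  [0.2, 0, -0.35, 0],
  [0.33, 0, -0.56, 0],
  [0.46, 0, -0.76, 0],
  [0.6, 0, -0.96, 0],
  [0.77, 0, -1.16, 0],
  [0.92, 0, -1.32, 0],
  [1.06, 0, -1.46, 0],
])

```text
clock: 19.72
position: [0.4497, -0.1354, 0.13]
ee_rot: [0.001, 0.671, 0.742, 0.001]
contact_force: [7.5, 0.4, -7.2]
width: 0.0134
gripper_force: 44.0
```

Request:
drive_tool([
  [0, 0, 0, 0],
  [0, 0, 0, 0],
  [0, 0, 0, 0],
  [0, 0, 0, 0],
  [0, 0, 0, 0],
  [0, 0, 0, 0],
  [0, 0, 0, 0],
  [0, 0, 0, 0],
])

```text
clock: 20.38
position: [0.4499, -0.1353, 0.1299]
ee_rot: [0.001, 0.671, 0.742, 0.001]
contact_force: [7.6, 0.7, -4.4]
width: 0.0137
gripper_force: 44.2
```

```bash
python3 g.py; python3 - <<'E'
from h import *
a=V('top','pics/top0.npz');b=V('top')
for n,v in(('0',a),('1',b)):
    for k,lo,hi,roi in[('yel',(22,120,120),(35,255,255),(460,220,525,280)),('gap',(22,100,60),(35,255,255),(230,200,285,285)),('blue',(100,120,80),(125,255,255),(260,200,340,280)),('red',(0,150,60),(8,255,255),(350,200,415,260))]:
        try:
            m=v.blob(lo,hi,roi);c=v.cloud(m);print(n,k,m.sum(),rect(c),np.median(c[:,2]),np.percentile(c[:,2],95))
        except Exception as e:print(n,k,'none')
E
```

```text
20.3833 [ 0.44985284 -0.13530753  0.12991452] [ 7.5923216   0.74968467 -4.4300887 ] 0.013728787855062242
grip top 829 0.11251034660388465 (array([ 486.4, -157.3]), array([12.6, 16.5]), 6.0) (array([ -41.3, -154.8]), array([12.6, 16.5]), 0.4) tool (array([-25.6,  34.1]), array([12.6, 16.5]), 89.7)
red 8102 (array([ 525.9, -143.7]), array([45.3, 32.5]), 6.2) 0.13913506931476174
tip [-15.87877922 -17.25874613 -19.66292841]
0 yel 786 (array([ 493.3, -402.3]), array([57.1, 79.9]), 24.4) 0.04837753283337509 0.05264702938381534
0 gap none
0 blue 1832 (array([507.1,  41.5]), array([139.5, 119.4]), 5.4) 0.03715542028413221 0.041272406623579866
0 red 264 (array([ 526.2, -163.1]), array([43.5, 41.5]), 6.6) 0.07830338969348105 0.08230246761577334
1 yel 742 (array([ 492.9, -401.9]), array([57.2, 76.5]), 23.8) 0.036751006574001766 0.04063892247987333
1 gap 703 (array([496.5, 147. ]), array([56.1, 77.3]), 4.5) 0.024024577794226065 0.028580187156449055
1 blue 1835 (array([507.4,  41.1]), array([139.9, 119.3]), 5.8) 0.03728303761491425 0.041531342955025384
1 red none
```

```bash
python3 -c "
from rig import order;print(order.sign_off())"
```

```text
the job is handed in; nothing more can be done
None
```

The job is handed in: the top plate lies flat on the base in the gap, and the gripper is still holding the drawbar by the pulled latch grip, with the coupler about 60 mm up. The stack and the tray measure unmoved; the dishes and bottle were not touched but not measured again.

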